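# Close the strainer canister

### The job

Put the strainer disk into the mouth of the canister by its stem and let go of it once it sits fully home, then screw the clamp ring over it, clockwise, until the ring is fully down and snug on the disk. Work gently: do not force the disk, the ring or the canister, and leave everything else on the bench where it is.

Things in the scene. Friction and masses are not known exactly. Their poses are not given: they have to be found in the camera images.
- stand: Fixed plywood square, 130 x 130 x 18 mm, with four wooden cleats; origin at its underside's centre, z up. The canister, a fixed metal cylinder 53 mm across with a narrower neck, stands in it up to 3 mm off centre in x and in y and turned any way round: no entry tells this, so find its true centre and its thread by feel or by sight.
- mouth (a point): Where the centre of the canister's mouth nominally is (truly up to 3 mm off in x and in y), at rim height, 108 mm above the bench; z up. The mouth is a round recess 38 mm across and 4 mm deep, down to a flat seat with a hole.
- flange (a point): Nominal centre of the flange around the neck, at its top face, 2 mm below the rim. 51 mm across, with 4 equal notches 90 degrees apart, 36 degrees wide; below each notch starts a right-handed thread (clockwise from above tightens) that falls 4 mm in about 45 degrees. The notches' directions are not told by this entry.
- disk_center (a point): Half-way up the loose strainer disk, 16 mm above its underside; z up along the stem. Steel, 36 mm across, 6 mm thick, lower edge bevelled 2 mm, small dark holes, 55 to 90 g. A round stem 12 mm across and 26 mm tall stands on its centre (32 mm tall in all). It starts flat on the bench, stem up.
- disk_foot (a point): Centre of the same disk's underside, z up. Seated in the mouth, the underside is 4 mm below the rim and the disk's top 2 mm above the rim; lying on the rim, unseated, it is 4 mm higher.
- ring_center (a point): Centre of the loose clamp ring, 13 mm above its lower edge; z up, x to the middle of a flat. Aluminium, octagonal, 61 mm over flats (a flat every 45 degrees from x), 26 mm tall, 90 to 140 g, bore 56 mm. A web inside, 16 to 20 mm above the lower edge, has a 24 mm hole for the stem. It starts on the bench the right way up.
- ring_edge (a point): Centre of the same ring's lower edge, z up. There 4 lugs, every 90 degrees from x, 7 mm wide and 3.5 mm tall, reach in to 23.7 mm from the axis. Lugs on the flange: edge 2 mm below the rim. Lugs through the notches: it drops to 10.5 mm below. Then 40 to 75 degrees clockwise bring it to 14 mm below: web on disk, snug at 0.2 to 0.3 N m.

How it is judged:
By the outcome, as a careful person would: the job done as asked, in the order asked, and still so for the second after the job is handed in, with the robot touching nothing.
It also fails if it takes over 72 s, if anything falls off the work surface, if the arm or the gripper's body presses on something with over 40 N, if the wrist force passes 120 N, or if a joint passes its speed limit or range.

### The arm

A 7-joint arm with a two-finger parallel gripper is mounted at the origin on the work surface. World frame = base frame: x ahead of the robot, y to its left, z up, the work surface at z = 0. Lengths are in m, angles in rad, forces in N, time in s.
With the tool pointing down it reaches from about 0.425 to 0.925 m from the base axis. Payload 6.8 kg.
Tool frame: the origin (TCP) lies on the front face of the gripper's body, between the roots of the fingers; the fingertips stand 73 mm ahead of it and the grasp point (between the pads) lies 54 mm ahead of it (env.nose_length is the distance from the TCP to the fingertips, in m); z points along the fingers, y is the direction in which the jaws open and shut (so a half turn about z gives the same grasp; the last joint's range is limited). The gripper opens to 85 mm and grips with 20 to 120 N. Pads are 22 mm wide; open, the fingers measure 114 mm over their backs; the gripper's body (76 mm by 85 mm) begins 54 mm behind the grasp point. The pads swing forward as they close: fully open they stand 13 mm farther back than shut.
Start: joints at [-1.226, 0.477, 0.022, 1.555, -0.011, 1.109, -0.083], TCP at [0.295, 0.607, 0.304] pointing down, gripper open.
Joint ranges: [-2.96, 2.96], [-0.34, 2.1], [-1.41, 1.46], [0.24, 2.44], [-1.37, 4.51], [0.17, 1.92], [-2.96, 2.96]. Speed limits (rad/s): [2.39, 2.39, 3.14, 3.14, 3.14, 3.14, 3.14].

### API

Orientations are given as a unit quaternion [w, x, y, z].
In Python, from cell import env, kin, camera, calibration, job gives the robot as it stands. The module is installed in compiled form; this text tells all that it offers. Calls block until the motion is done:
- env.reach(position, orientation): joint-space move of the TCP to a pose.
- env.movel(position, velocity=0.15, rot=None, stop_force=None): straight line of the TCP; rot=None keeps the orientation; velocity is the mean speed in m/s. With stop_force (N) it stops when the force on the tool has changed by that much, and returns True; else False.
- env.goto_joints(angles): joint-space move.
- env.grip(opening, f_grip=None): finger opening in m; f_grip is the grip in N (None keeps the last); returns when the fingers have stopped.
- env.dwell(seconds).
- kin.inverse_kinematics(position, orientation): joint angles nearest the present ones, or None.
- env.get_state(): the state.
- camera(name): name is "scene" or "top" or "wrist"; returns (picture, depth): 400x640x3 uint8, blue, green, red; 400x640 float32, m along the optical axis (not along the pixel's ray), 0 where there is no reading.
- calibration(name): a dict with "fx", "fy", "cx", "cy" (pixels), "rvec" (rotation vector, rad) and "tvec" (3), from world to camera coordinates, as OpenCV has them. Camera axes: x right, y down, z forward; pixel columns grow to the right and rows downward; lengths in m; the calibration is good to about 2 mm. A picture is of the moment at which its call begins: read the wrist's pose just before it. calibration takes no time and is no camera call; for the wrist camera it gives the pose at the moment of the call.
A pose or a line that the arm cannot do raises env.PlanningError and nothing moves.
- job.job_done(): hands the job in, once; it reports no verdict.
The state is a dict: "time": time; "qpos": joint angles; "joint_velocities": joint speeds; "joint_torque": joint torques, N m; "tcp_pos": TCP position; "orientation": TCP orientation; "force": force on the tool from outside, world axes, zero at the start; "torque": the same for the moment, N m; "opening": finger opening in m.
Only numpy, scipy, OpenCV 4.12 (cv2) and the standard library are available. Lean on these libraries where they do the work, as an engineer would, in place of code of your own. Each camera call takes 0.05 s, during which the arm holds its last target.

## Working session

There is one attempt and no reset: what is moved stays moved. The work goes in short steps, each a Python script; the robot and the scene stay as the last script left them, time stands still between calls to the robot, and variables do not carry over. Pictures are saved under pics/ and viewed, and the job is handed in when it is done.

```bash
mkdir -p pics; ls; python3 - <<'E'
from cell import env, kin, camera, calibration, job
import cv2
s=env.get_state(); print(s)
for n in("scene","top","wrist"):
    p,d=camera(n); cv2.imwrite(f"pics/{n}0.png",p); c=calibration(n); print(n,{k:(v if not hasattr(v,'tolist') else v.tolist()) for k,v in c.items()})
E
```

```text
pics
{'time': 0.0, 'qpos': array([-1.22609522,  0.47781767,  0.02234045,  1.55643222, -0.01149094,
        1.10931301, -0.08309347]), 'joint_velocities': array([ 9.58164609e-04,  7.69036386e-04, -9.83959535e-04, -9.17788522e-05,
        2.61707298e-04,  7.78273132e-04, -1.98223522e-03]), 'joint_torque': array([-8.02573668e-04, -5.96437633e+01,  1.60711281e+00, -2.81211591e+01,
        1.23352601e-02,  9.23705811e-03,  3.06086326e-05]), 'tcp_pos': array([0.29511061, 0.60656541, 0.30292196]), 'orientation': array([-1.34986775e-04,  2.24455841e-01,  9.74483826e-01, -9.11053714e-04]), 'force': array([ 0.79137262, -0.17525635, -0.14216874]), 'torque': array([ 0.01873342,  0.04754077, -0.00132094]), 'opening': 0.08509099174475064}
scene {'fx': 399.5127188298218, 'fy': 399.5127188298218, 'cx': 310.31528652521814, 'cy': 208.49591395659482, 'rvec': [1.0073085283933547, 2.3635733027065644, -1.1478363512407443], 'tvec': [0.3496667226984852, -0.14566410346638692, 1.051914917903659]}
top {'fx': 406.54899843801314, 'fy': 406.54899843801314, 'cx': 312.49658045869296, 'cy': 197.73541766003865, 'rvec': [2.1903759697628247, -2.1901958810570297, 0.056855799079843845], 'tvec': [0.0003380943876552215, 0.5117772794428262, 0.876293462228563]}
wrist {'fx': 339.1448582086132, 'fy': 339.1448582086132, 'cx': 318.0352947359541, 'cy': 197.54996019608842, 'rvec': [-2.453333921537631, -1.5348281996205653, -0.2164850834777383], 'tvec': [-0.6739277903671238, -0.03610789867914786, 0.37952324123013154]}
```

View pics/top0.png

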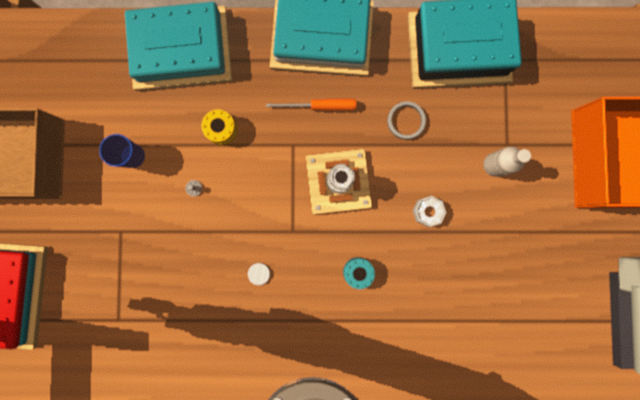

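View pics/scene0.png

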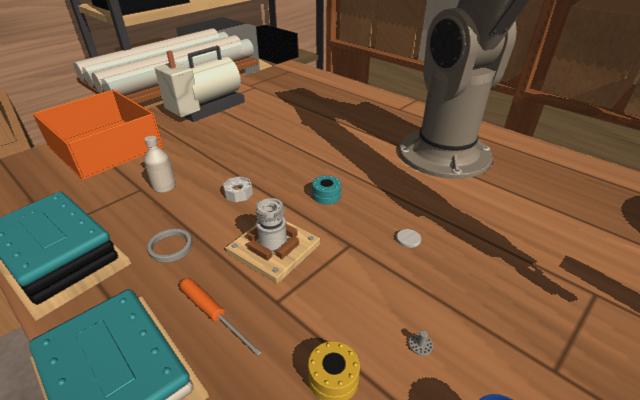

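View pics/wrist0.png

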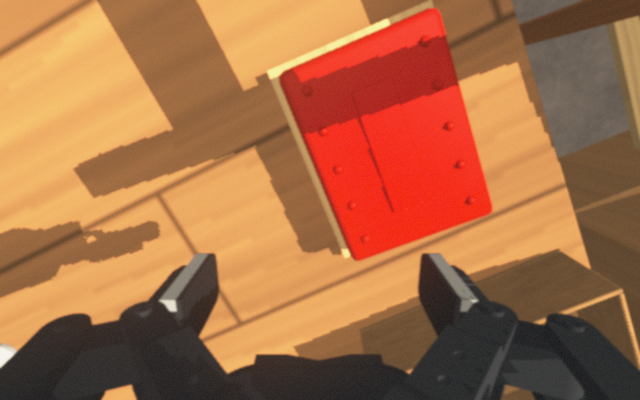

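The top view shows the disk at about (194,188), the canister at (341,178) on its plywood stand, and the octagonal white ring at (430,211). Next I'll get rough positions from it.

```bash
cat > h.py <<'E'
from cell import env, kin, camera, calibration, job
import numpy as np, cv2
from scipy.spatial.transform import Rotation as R
def ray(c,uv):
    Rm=cv2.Rodrigues(np.array(c["rvec"],float))[0]; t=np.array(c["tvec"],float)
    d=Rm.T@np.array([(uv[0]-c["cx"])/c["fx"],(uv[1]-c["cy"])/c["fy"],1.]); return -Rm.T@t,d
def onz(c,uv,z):
    o,d=ray(c,uv); return o+d*(z-o[2])/d[2]
def proj(c,P):
    K=np.array([[c["fx"],0,c["cx"]],[0,c["fy"],c["cy"]],[0,0,1]])
    return cv2.projectPoints(np.array(P,float).reshape(-1,3),np.array(c["rvec"],float),np.array(c["tvec"],float),K,None)[0].reshape(-1,2)
def quat(yaw):  # tool z down; jaw (y) axis direction: yaw=0 -> tool x=+x world, y=-y
    q=(R.from_euler('z',yaw)*R.from_euler('x',np.pi)).as_quat(); return np.array([q[3],q[0],q[1],q[2]])
def cur():
    s=env.get_state(); w=s["orientation"]; r=R.from_quat([w[1],w[2],w[3],w[0]]).as_matrix()
    return s,np.arctan2(r[1,0],r[0,0])
E
python3 - <<'E'
from h import *
c=calibration("top")
for n,uv,z in(("disk",(194,188),.006),("can",(341,178),.108),("ring",(430,211),.026),("stand",(339,181),.018)): print(n,onz(c,uv,z))
s,y=cur(); print(y, s["time"])
w=calibration("wrist"); o,d=ray(w,(320,200)); 
w2=s["orientation"]; r=R.from_quat([w2[1],w2[2],w2[3],w2[0]])
print("cam in tool",r.inv().apply(o-s["tcp_pos"]), r.inv().apply(d))
p=cv2.imread("pics/top0.png")
cv2.imwrite("pics/z1.png",cv2.resize(p[130:240,160:460],None,fx=2.6,fy=2.6,interpolation=cv2.INTER_CUBIC))
E
```

```text
disk [0.53390693 0.26329206 0.006     ]
can [ 0.54531954 -0.05609177  0.108     ]
ring [ 0.48246845 -0.25300826  0.026     ]
stand [ 0.54823642 -0.05759301  0.018     ]
2.688851936371371 0.15
cam in tool [ 0.07090465 -0.00037275 -0.07062943] [-0.28525683  0.00595735  0.95847733]
```

View pics/z1.png

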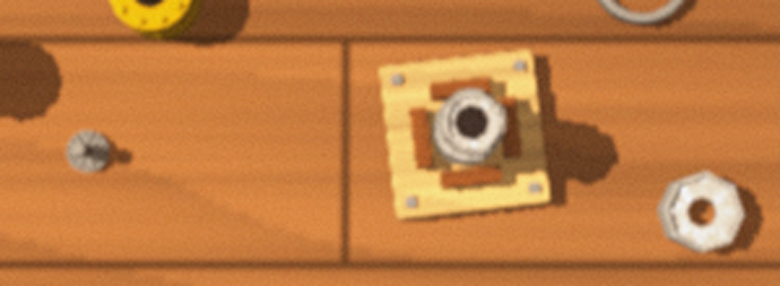

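```bash
python3 - <<'E'
from h import *
env.reach([0.534,0.263,0.21],quat(1.9))
s,y=cur(); print(s["time"],s["tcp_pos"],y,s["qpos"])
c=calibration("wrist"); p,d=camera("wrist"); cv2.imwrite("pics/d1.png",p); np.save("d1.npy",d)
import pickle; pickle.dump((c,s),open("d1.pkl","wb")); print(proj(c,[.534,.263,.006]))
E
```

```text
1.7333 [0.5334781  0.26520643 0.21023997] 1.9033818581673059 [-0.77670813  0.46085899  0.27652885  1.85154494 -0.1637099   0.85030701
 -0.08674693]
[[318.11374559 190.10552657]]
```

View pics/d1.png

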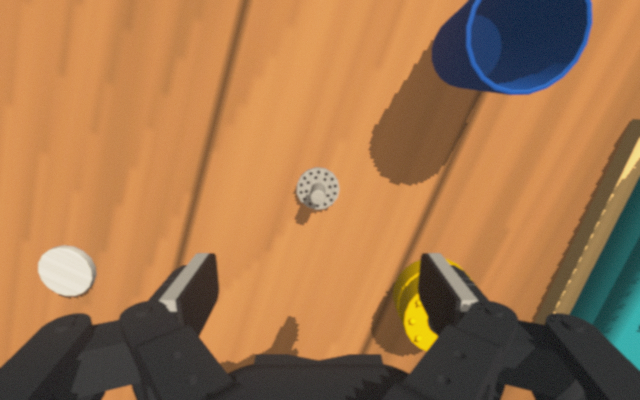

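The wrist view shows the disk at (318,190) with its stem leaning toward (318,197). The yellow jar at (435,305) is near the right finger.

```bash
python3 - <<'E'
from h import *
import pickle
c,s=pickle.load(open("d1.pkl","rb")); p=cv2.imread("pics/d1.png"); d=np.load("d1.npy")
h=cv2.cvtColor(p,cv2.COLOR_BGR2HSV)
roi=(slice(155,225),slice(285,355))
cv2.imwrite("pics/d1z.png",cv2.resize(p[roi],None,fx=8,fy=8,interpolation=cv2.INTER_NEAREST))
m=np.zeros(p.shape[:2],np.uint8); m[roi]=((h[roi][...,1]<90)&(h[roi][...,2]>60)).astype(np.uint8)*255
m=cv2.morphologyEx(m,cv2.MORPH_CLOSE,np.ones((5,5)))
cs=max(cv2.findContours(m,0,2)[0],key=cv2.contourArea); e=cv2.fitEllipse(cs); print(e, cv2.boundingRect(cs))
P=onz(c,e[0],.005); print(P, e[1][0]*P[2])
o,_=ray(c,(0,0)); print("cam",o, "diam", np.array(e[1])/339.1*(o[2]-.004)/1, "tcp",s["tcp_pos"])
# stem top by depth: pixels with height ~32mm
ys,xs=np.mgrid[roi]; Rm=cv2.Rodrigues(np.array(c["rvec"],float))[0]
z=d[roi]; X=np.stack([(xs-c["cx"])/c["fx"]*z,(ys-c["cy"])/c["fy"]*z,z],-1)-np.array(c["tvec"],float); W=X@Rm
hh=W[...,2]; print("ground",np.median(hh)); t=W[(hh>.025)&(hh<.04)]; print(len(t),t.mean(0), t.max(0)-t.min(0))
t=W[(hh>.004)&(hh<.010)]; print(len(t),(t.min(0)+t.max(0))/2,t.max(0)-t.min(0))
print("yellow",onz(c,(435,305),.03), "can top",onz(calibration("top"),(218,125),.03))
E
```

```text
((317.4360046386719, 188.12863159179688), (41.19234848022461, 42.0202751159668), 71.87477111816406) (296, 167, 43, 43)
[0.53298896 0.26418807 0.005     ] 0.20596174240112322
cam [0.50987672 0.33158425 0.28093892] diam [0.0336413  0.03431746] tcp [0.5334781  0.26520643 0.21023997]
ground 0.001008785892575264
209 [0.533157   0.26522743 0.03198776] [0.01153371 0.01184303 0.00989211]
1112 [0.533545   0.26457302 0.00708304] [0.03530758 0.03575141 0.00570104]
yellow [0.65845241 0.20609041 0.03      ] can top [0.66955482 0.2061199  0.03      ]
```

View pics/d1z.png

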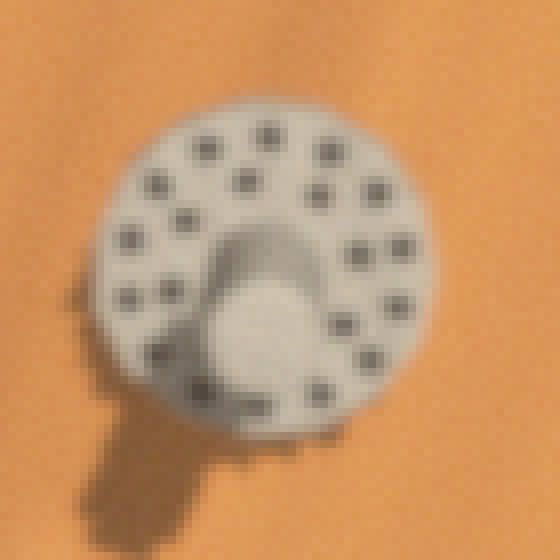

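```bash
python3 - <<'E'
from h import *
env.grip(0.04,40)
env.movel([.5333,.2647,.13],0.25); 
env.movel([.5333,.2647,.084],0.12)
s,y=cur(); print(s["time"],s["tcp_pos"],y,s["force"])
env.grip(0.0,40)
s,y=cur(); print(s["time"],s["tcp_pos"],s["force"],s["opening"])
f0=s["force"]
env.movel([.5333,.2647,.23],0.25)
# view pose for canister: camera (tool x +0.071) above canister
yaw=1.6
tx=np.array([np.cos(yaw),np.sin(yaw)]); P=np.array([.546,-.056])-0.085*tx
env.reach([P[0],P[1],.27],quat(yaw))
env.dwell(.1)
s,y=cur(); print(s["time"],s["tcp_pos"],y,s["force"],s["opening"])
c=calibration("wrist"); p,d=camera("wrist"); cv2.imwrite("pics/c1.png",p); np.save("c1.npy",d)
import pickle; pickle.dump((c,s),open("c1.pkl","wb"))
E
```

```text
3.2917 [0.53386157 0.26487595 0.08481456] 1.899843792663778 [ 0.82786171 -0.40024386 -0.27077301]
3.6667 [0.53397299 0.26504629 0.08508276] [-0.61050568 -0.42062993  6.77256278] 0.010407229888220277
6.0083 [ 0.54901909 -0.13906958  0.26970278] 1.603180914955049 [ 0.12284766 -0.14883573 -0.63883694] 0.010228071480073826
```

View pics/c1.png

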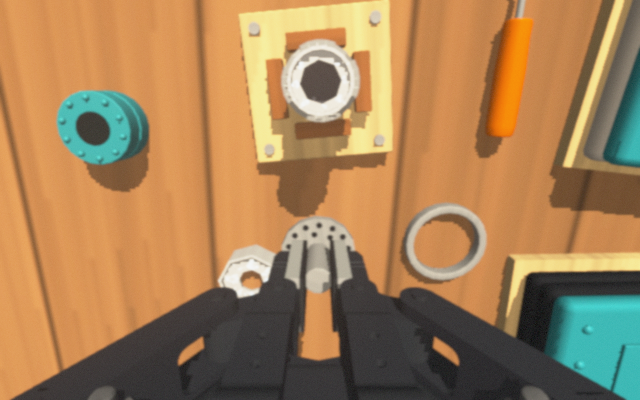

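The disk is gripped and upright at (318,240). The canister mouth is at (320,82).

```bash
cat > meas.py <<'E'
from h import *
import pickle
def cloud(c,d,roi):
    ys,xs=np.mgrid[roi]; Rm=cv2.Rodrigues(np.array(c["rvec"],float))[0]
    z=d[roi]; X=np.stack([(xs-c["cx"])/c["fx"]*z,(ys-c["cy"])/c["fy"]*z,z],-1)-np.array(c["tvec"],float); return X@Rm
E
python3 - <<'E'
from meas import *
c,s=pickle.load(open("c1.pkl","rb")); p=cv2.imread("pics/c1.png"); d=np.load("c1.npy")
roi=(slice(30,135),slice(268,373)); W=cloud(c,d,roi); h=W[...,2]
print(np.histogram(h,bins=np.arange(0,.13,.004)))
cv2.imwrite("pics/c1z.png",cv2.resize(p[roi],None,fx=5.5,fy=5.5,interpolation=cv2.INTER_CUBIC))
v=np.clip((h-.09)/(.112-.09),0,1)*255
cv2.imwrite("pics/c1d.png",cv2.resize(v.astype(np.uint8),None,fx=5.5,fy=5.5,interpolation=cv2.INTER_NEAREST))
# disk held
roi=(slice(200,260),slice(270,370)); W2=cloud(c,d,roi); hh=W2[...,2]; print(np.histogram(hh,bins=np.arange(.1,.25,.006)))
E
```

```text
(array([   0,    0,    0,    0, 2531,  118,   35,   41, 3230,   82,    0,
          0,    0,    0,    0,    0,    0,    1,    0,  248, 1049,    0,
          0,    4,  403,  311, 2290,  636,    0,    0,    0,    0]), array([0.   , 0.004, 0.008, 0.012, 0.016, 0.02 , 0.024, 0.028, 0.032,
       0.036, 0.04 , 0.044, 0.048, 0.052, 0.056, 0.06 , 0.064, 0.068,
       0.072, 0.076, 0.08 , 0.084, 0.088, 0.092, 0.096, 0.1  , 0.104,
       0.108, 0.112, 0.116, 0.12 , 0.124, 0.128]))
(array([   0,    0,    0,    0,    0,    0,    0,    0,    0,    0,    0,
          0,    0,    0,  151, 1440,  166,  393,  371,  233,   31,    0,
          0,    0]), array([0.1  , 0.106, 0.112, 0.118, 0.124, 0.13 , 0.136, 0.142, 0.148,
       0.154, 0.16 , 0.166, 0.172, 0.178, 0.184, 0.19 , 0.196, 0.202,
       0.208, 0.214, 0.22 , 0.226, 0.232, 0.238, 0.244]))
```

View pics/c1z.png

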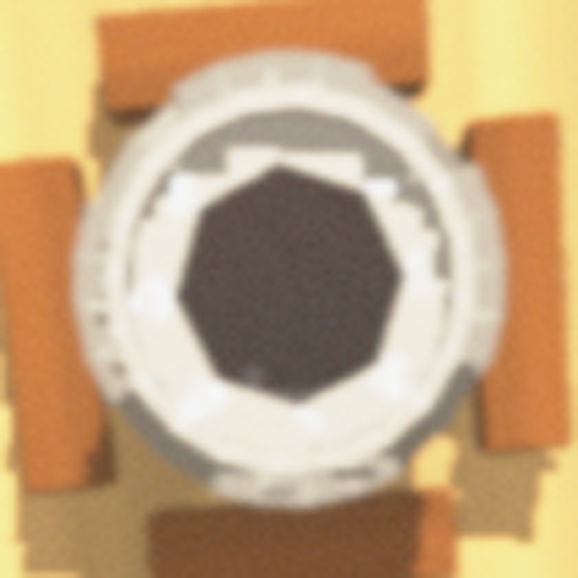

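View pics/c1d.png

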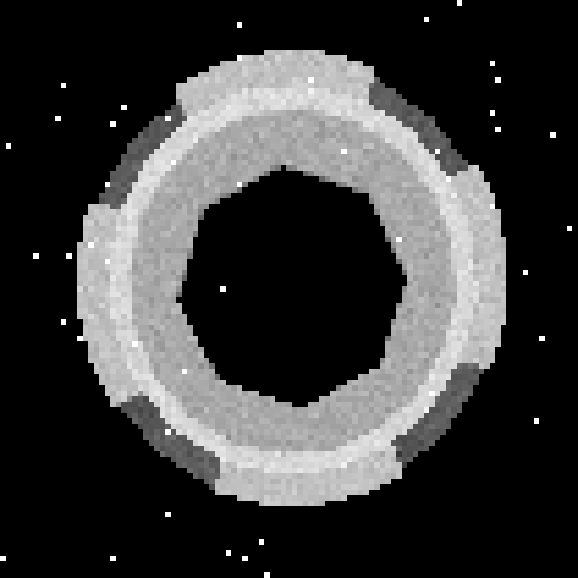

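The depth image shows the four notches clearly, so I'll fit the centre and the notch angle.

```bash
cat >> meas.py <<'E'
from scipy.optimize import least_squares
def circ(P):
    f=lambda x:np.hypot(P[:,0]-x[0],P[:,1]-x[1])-x[2]
    r=least_squares(f,[*P.mean(0),.02],loss='soft_l1',f_scale=.0005); return r.x,np.std(f(r.x))
def edge_pts(mask,c,z,hull=True):
    cs=max(cv2.findContours(mask.astype(np.uint8),0,1)[0],key=cv2.contourArea).reshape(-1,2)
    return cs
E
python3 - <<'E'
from meas import *
c,s=pickle.load(open("c1.pkl","rb")); d=np.load("c1.npy")
r0,c0=30,268
roi=(slice(30,135),slice(268,373)); W=cloud(c,d,roi); h=W[...,2]
print("rim h pctl",np.percentile(h[(h>.092)&(h<.115)],[5,50,95]))
sd=cv2.medianBlur((h*1000).astype(np.float32),3)
# rim annulus (inner=hole at rim) : pixels over 0.1067
C=None
m=(sd>102)&(sd<112)
cs=edge_pts(m,c,0)
P=np.array([onz(c,(u+c0,v+r0),.106)[:2] for u,v in cs])
x,sg=circ(P); rr=np.hypot(*(P-x[:2]).T); 
P2=P[rr>.0245]; x,sg=circ(P2); print("flange outer",x,sg,len(P2))
# inner hole of mouth seat: rim-inner boundary
rim=(sd>106.8)&(sd<112); rim=cv2.morphologyEx(rim.astype(np.uint8),cv2.MORPH_CLOSE,np.ones((3,3)))
cc,hi=cv2.findContours(rim,cv2.RETR_CCOMP,1); k=sorted([q for q in cc if len(q)>60],key=lambda q:-cv2.contourArea(q))
for q in k[:2]:
    Q=np.array([onz(c,(u+c0,v+r0),.108)[:2] for u,v in q.reshape(-1,2)]); print("rim",circ(Q),len(q))
# notch: pixels radius 22..25mm from centre with h<.1025
M=(h>.09)&(h<.1015)
Pn=W[M][:,:2]-x[:2]; a=np.arctan2(Pn[:,1],Pn[:,0]); r=np.hypot(*Pn.T); a=a[(r>.0215)&(r<.0265)]
ph=np.angle(np.mean(np.exp(4j*a)))/4; print("notch dir mod90 deg",np.degrees(ph),len(a))
res=np.degrees((a-ph+np.pi/4)%(np.pi/2)-np.pi/4); print(np.percentile(res,[2,10,50,90,98]))
Pf=W[(h>.1025)&(h<.112)][:,:2]-x[:2]; a=np.arctan2(Pf[:,1],Pf[:,0]); r=np.hypot(*Pf.T); a=a[(r>.0225)&(r<.0265)]
print("flange-based",np.degrees((np.angle(np.mean(np.exp(4j*a)))/4+np.pi/4)%(np.pi/2)))
# held disk
roi=(slice(200,260),slice(270,370)); W2=cloud(c,d,roi); hh=W2[...,2]; r0,c0=200,270
mm=(hh>.185)&(hh<.199); zt=np.median(hh[mm]); print("disk top z",zt,"tcp",s["tcp_pos"])
q=edge_pts(mm,c,0); Q=np.array([onz(c,(u+c0,v+r0),zt)[:2] for u,v in q if v+r0<240]); print("disk",circ(Q))
E
```

```text
rim h pctl [0.09779554 0.10546726 0.10914291]
flange outer [ 0.54758053 -0.0572678   0.02531969] 0.00021919598150808059 148
rim (array([ 0.54794086, -0.05731712,  0.02226471]), np.float64(0.0010690444970585977)) 255
rim (array([ 0.54764874, -0.05738251,  0.01945074]), np.float64(0.00019207931801503908)) 175
notch dir mod90 deg -37.37653891652561 392
[-16.71202844 -13.86719308  -0.08077447  13.53670125  16.26807217]
flange-based 52.20252894846541
disk top z 0.19123721338669059 tcp [ 0.54901909 -0.13906958  0.26970278]
disk (array([ 0.54852156, -0.13234366,  0.01224261]), np.float64(0.0025720936523569316))
```

```bash
python3 - <<'E'
from meas import *
c,s=pickle.load(open("c1.pkl","rb")); d=np.load("c1.npy")
r0,c0=200,260
roi=(slice(200,262),slice(260,380)); W2=cloud(c,d,roi); hh=W2[...,2]
mm=(hh>.187)&(hh<.196)
mm=cv2.morphologyEx(mm.astype(np.uint8),cv2.MORPH_CLOSE,np.ones((5,5)))
q=edge_pts(mm,c,0); print(q.min(0),q.max(0))
Q=np.array([onz(c,(u+c0,v+r0),.1912) [:2] for u,v in q if v+r0<238])
f=lambda x:np.hypot(Q[:,0]-x[0],Q[:,1]-x[1])-.018
r=least_squares(f,[.549,-.139],loss='soft_l1',f_scale=.0003); print(r.x,np.std(f(r.x)),len(Q), (r.x-s["tcp_pos"][:2])*1000)
# tilt of disk top plane
P=W2[(hh>.187)&(hh<.196)]; A=np.c_[P[:,:2]-P[:,:2].mean(0),np.ones(len(P))]; print(np.degrees(np.linalg.lstsq(A,P[:,2],rcond=None)[0][:2]))
E
```

```text
[22 16] [95 51]
[ 0.54870936 -0.13891821] 0.00024567459067691394 77 [-0.30972593  0.1513663 ]
[-0.01564187 -4.80505371]
```

```bash
python3 - <<'E'
from meas import *
c,s=pickle.load(open("c1.pkl","rb")); d=np.load("c1.npy"); p=cv2.imread("pics/c1.png")
roi=(slice(205,262),slice(275,362)); W2=cloud(c,d,roi); hh=W2[...,2]
for v in range(210,246,3): print(v,np.round(hh[v-205,[18,25,33,43,53,61,68]]*1000,1), np.round(W2[v-205,43,1]*1000,1))
cv2.imwrite("pics/c1h.png",cv2.resize(p[200:290,270:370],None,fx=6,fy=6,interpolation=cv2.INTER_NEAREST))
E
```

```text
210 [-1.3  0.1 -0.4 -0.7 -0.1  0.3  1.7] -180.9
213 [-0.3  1.6  0.3  1.1  0.3  0.1  0.8] -183.6
216 [  2.2   0.8   0.5 188.8   0.5   1.3   0.8] -121.6
219 [ 7.000e-01  1.000e-01  1.898e+02  1.919e+02  1.910e+02 -7.000e-01
 -0.000e+00] -122.0
222 [  1.2 190.3 191.1 191.4 191.2 190.1   1.1] -123.7
225 [  0.9 192.3 191.4 191.5 191.  189.7 189.2] -125.1
228 [191.1 190.7 191.6 190.7 191.4 191.9 190.5] -126.9
231 [190.9 191.  190.8 189.9 190.6 191.  191.4] -128.8
234 [191.  191.7 190.9 191.5 191.2 191.5 192.4] -129.6
237 [191.5 191.8 190.9 190.8 191.2 190.2 191.4] -131.4
240 [201.6 202.5 191.3 190.5 191.8 201.2 201.4] -133.1
243 [205.4 205.5 190.  191.7 190.4 205.2 204.7] -134.1
```

View pics/c1h.png

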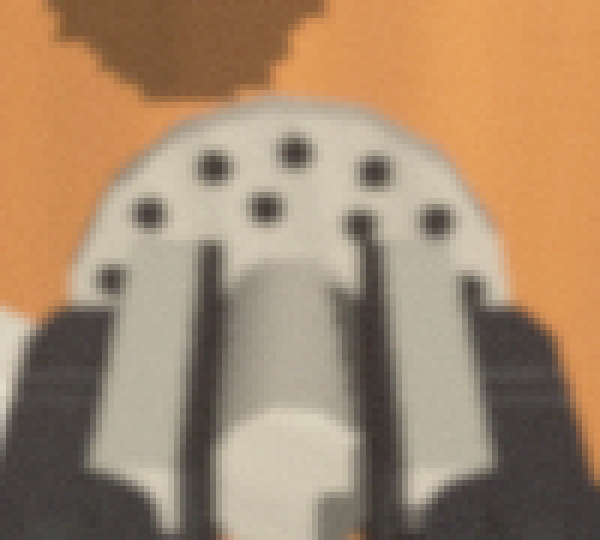

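```bash
python3 - <<'E'
from h import *
X=[.5479,-.0569]
env.movel([X[0],X[1],.27],0.2); env.movel([X[0],X[1],.205],0.12)
env.dwell(.15)
s,y=cur(); print(s["time"],s["tcp_pos"],s["force"])
e=np.array(X)-s["tcp_pos"][:2]; 
r=env.movel([X[0]+e[0],X[1]+e[1],.1885],0.03,stop_force=5)
s,y=cur(); print(r,s["time"],s["tcp_pos"],s["force"],s["torque"],s["opening"])
E
```

```text
7.4667 [ 0.54848308 -0.05707939  0.2059    ] [-0.05520584  0.26054566 -0.06548758]
True 8.0 [ 0.54710153 -0.05662293  0.18904989] [-0.87845621  0.66167162  5.67817854] [ 0.07414359  0.18489447 -0.06154321] 0.010232610688688207
```

```bash
python3 - <<'E'
from h import *
import pickle
env.grip(0.04)
s,y=cur(); print(s["time"],s["tcp_pos"],s["force"])
env.movel([.5476,-.057,.28],0.25)
c=calibration("wrist"); p,d=camera("wrist"); s,y=cur(); cv2.imwrite("pics/c2.png",p); np.save("c2.npy",d); pickle.dump((c,s),open("c2.pkl","wb"))
print(s["time"],s["tcp_pos"])
yaw=1.3
env.reach([.4825,-.253,.23],quat(yaw)); env.grip(.085); env.dwell(.05)
c=calibration("wrist"); s,y=cur(); p,d=camera("wrist"); cv2.imwrite("pics/r1.png",p); np.save("r1.npy",d); pickle.dump((c,s),open("r1.pkl","wb"))
print(s["time"],s["tcp_pos"],y,s["qpos"])
E
```

```text
8.3917 [ 0.54652715 -0.0565425   0.18843429] [ 0.16857646 -0.86206097  0.23230731]
8.9583 [ 0.54716161 -0.05683619  0.27961472]
10.3833 [ 0.48256717 -0.25288106  0.23005911] 1.3002536900897064 [-0.1031843   0.39735352  0.59655951  1.9708237  -0.29157822  0.85792259
  0.3795354 ]
```

View pics/c2.png

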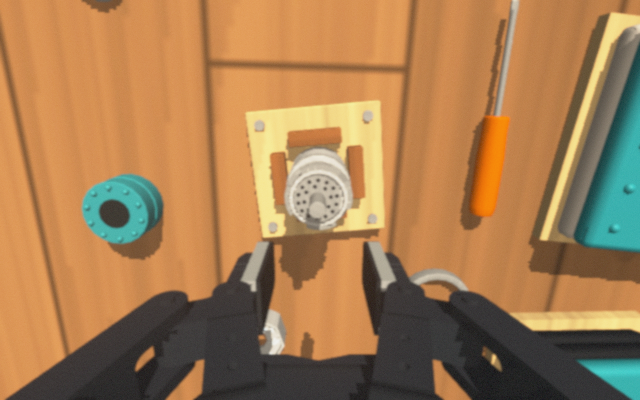

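View pics/r1.png

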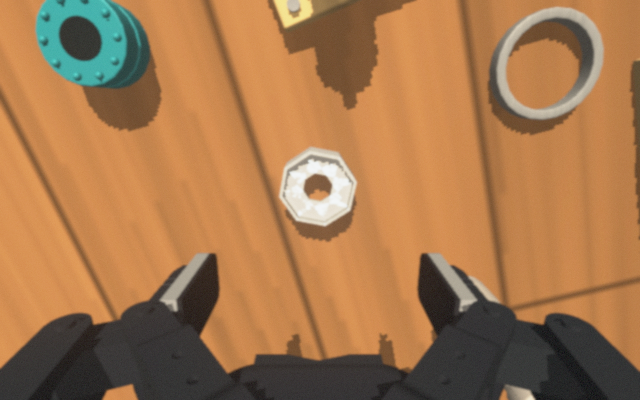

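```bash
python3 - <<'E'
from meas import *
c,s=pickle.load(open("c2.pkl","rb")); d=np.load("c2.npy")
r0,c0=140,270; roi=(slice(140,240),slice(270,370)); W=cloud(c,d,roi); h=W[...,2]
C=np.array([.5476,-.0573]); r=np.hypot(*(W[...,:2]-C).transpose(2,0,1))
m=(h>.1)&(h<.115)&(r>.009)&(r<.0165); print("disk top",np.median(h[m]),m.sum()); P=W[m]; print(np.degrees(np.linalg.lstsq(np.c_[P[:,:2]-C,np.ones(len(P))],P[:,2],rcond=None)[0][:2]))
m=(h>.128)&(h<.142); print("stem top",np.median(h[m]),(W[m].min(0)+W[m].max(0))/2, np.ptp(W[m],axis=0))
m=(h>.1)&(h<.115)&(r>.0195)&(r<.0215);print("rim",np.median(h[m]))
c,s=pickle.load(open("r1.pkl","rb")); d=np.load("r1.npy");p=cv2.imread("pics/r1.png")
r0,c0=140,270; roi=(slice(140,240),slice(270,370)); W=cloud(c,d,roi); h=W[...,2]
print(np.histogram(h,bins=np.arange(-.002,.034,.003)))
cv2.imwrite("pics/r1z.png",cv2.resize(p[roi],None,fx=6,fy=6,interpolation=cv2.INTER_CUBIC))
v=np.clip(h/.03,0,1)*255; cv2.imwrite("pics/r1d.png",cv2.resize(v.astype(np.uint8),None,fx=6,fy=6,interpolation=cv2.INTER_NEAREST))
m=((h>.022)&(h<.034)).astype(np.uint8); m=cv2.morphologyEx(m,cv2.MORPH_CLOSE,np.ones((3,3)))
q=edge_pts(m,c,0); Q=np.array([onz(c,(u+c0,v+r0),.026)[:2] for u,v in q])
def fit(x):
    a=np.arctan2(Q[:,1]-x[1],Q[:,0]-x[0])-x[2]; a=(a+np.pi/8)%(np.pi/4)-np.pi/8
    return np.hypot(Q[:,0]-x[0],Q[:,1]-x[1])*np.cos(a)-x[3]
best=min((least_squares(fit,[*Q.mean(0),t,.0305],x_scale=[.01,.01,.1,.01],loss='soft_l1',f_scale=.0005) for t in np.radians([0,10,20,30,40])),key=lambda r:r.cost)
print("oct",best.x,np.degrees(best.x[2])%45,np.std(fit(best.x)))
for y in np.radians(np.arange(-150,181,15)):
    q=kin.inverse_kinematics([.5476,-.0573,.17],quat(y)); print(round(np.degrees(y)),None if q is None else np.round(q,2))
E
```

```text
disk top 0.11070289593563 935
[0.06209818 0.07494499]
stem top 0.13637076193367365 [ 0.54690605 -0.05684629  0.13316155] [0.01155784 0.0114593  0.01024796]
rim 0.10853331906476726
(array([4314, 1757,   31,   24,   30,   31,   79, 2770,  205,  711,   11,
          0]), array([-0.002,  0.001,  0.004,  0.007,  0.01 ,  0.013,  0.016,  0.019,
        0.022,  0.025,  0.028,  0.031,  0.034]))
oct [ 0.48169249 -0.25417044  0.31500557  0.03034251] 18.04848961096872 0.00027095787111613506
-150 [ 0.01  0.44 -0.03  1.97  0.02  0.73  2.07]
-135 [ 0.06  0.44 -0.08  1.96  0.05  0.73  2.3 ]
-120 [ 0.1   0.45 -0.14  1.96  0.09  0.74  2.53]
-105 [-0.84  0.88  1.26  2.02 -1.    1.06 -2.49]
-90 [-0.82  0.83  1.2   2.02 -0.94  1.01 -2.28]
-75 [-0.8   0.78  1.14  2.02 -0.89  0.96 -2.06]
-60 [-0.77  0.73  1.08  2.02 -0.83  0.92 -1.85]
-45 [-0.74  0.69  1.02  2.01 -0.77  0.89 -1.64]
-30 [-0.7   0.65  0.95  2.01 -0.71  0.85 -1.44]
-15 [-0.66  0.61  0.89  2.01 -0.65  0.83 -1.23]
0 [-0.62  0.58  0.82  2.01 -0.6   0.81 -1.02]
15 [-0.58  0.56  0.76  2.01 -0.54  0.79 -0.81]
30 [-0.54  0.54  0.69  2.   -0.49  0.77 -0.6 ]
45 [-0.49  0.52  0.62  2.   -0.43  0.76 -0.39]
60 [-0.45  0.5   0.57  2.   -0.39  0.75 -0.17]
75 [-0.4   0.49  0.51  2.   -0.35  0.74  0.05]
90 [-0.36  0.48  0.45  1.99 -0.3   0.74  0.27]
105 [-0.32  0.47  0.39  1.99 -0.26  0.73  0.5 ]
120 [-0.27  0.46  0.33  1.99 -0.22  0.73  0.72]
135 [-0.22  0.45  0.27  1.98 -0.18  0.73  0.94]
150 [-0.18  0.45  0.21  1.98 -0.14  0.73  1.17]
165 [-0.13  0.45  0.15  1.98 -0.1   0.73  1.39]
180 [-0.08  0.44  0.09  1.97 -0.06  0.73  1.62]
```

View pics/r1z.png

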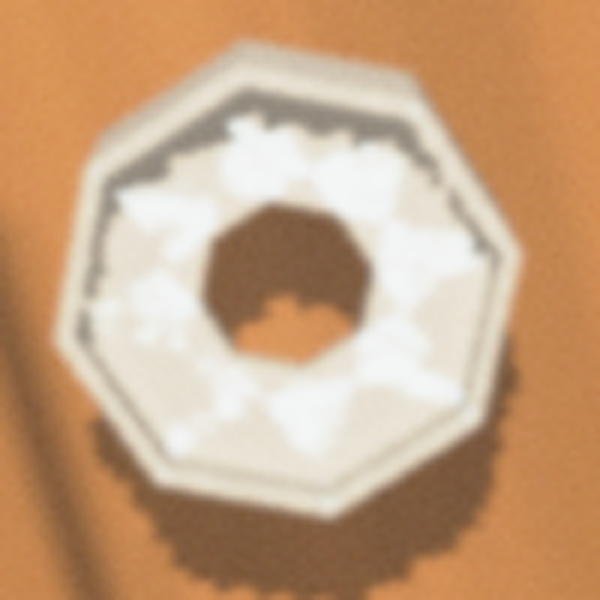

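View pics/r1d.png

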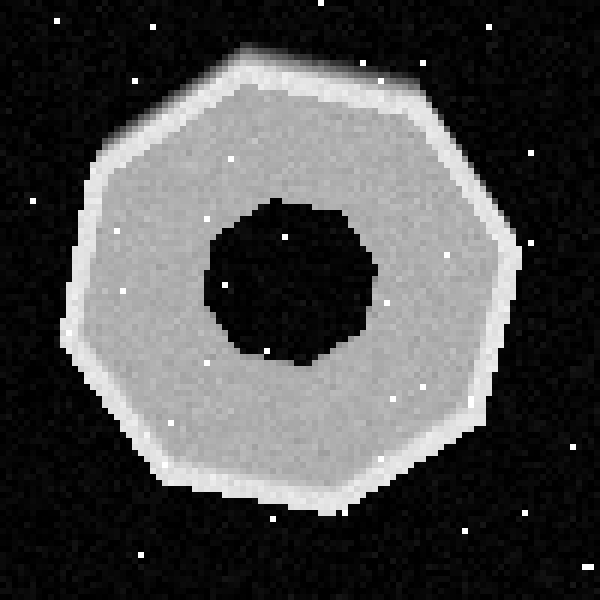

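The disk is seated: its top is 2.2 mm above the rim and level. The ring's centre is at (0.4817,-0.2542), with flats at 18° mod 45°. The lugs can't be seen, so I'll tell the two possible alignments apart by feel. Now grasping the ring.

```bash
python3 - <<'E'
from h import *
import pickle
yaw=np.radians(108.05)
env.reach([.4817,-.2542,.13],quat(yaw)); env.dwell(.1)
s,y=cur(); print(s["time"],s["tcp_pos"],np.degrees(y)); e=np.array([.4817,-.2542])-s["tcp_pos"][:2]
r=env.movel([.4817+e[0]/2,-.2542+e[1]/2,.076],0.1,stop_force=6)
s,y=cur(); print(r,s["time"],s["tcp_pos"],np.degrees(y))
env.grip(0.05,60)
s,y=cur(); print(s["time"],s["tcp_pos"],np.degrees(y),s["force"],s["torque"],s["opening"])
env.movel([s["tcp_pos"][0],s["tcp_pos"][1],.245],0.25)
yaw=np.radians(108.05+34.35)
tx=np.array([np.cos(yaw),np.sin(yaw)]); P=np.array([.5474,-.0572])-0.08*tx
env.reach([P[0],P[1],.26],quat(yaw)); env.dwell(.1)
c=calibration("wrist"); s,y=cur(); p,d=camera("wrist"); cv2.imwrite("pics/c3.png",p); np.save("c3.npy",d); pickle.dump((c,s),open("c3.pkl","wb"))
print(s["time"],s["tcp_pos"],np.degrees(y),s["force"],s["torque"],s["opening"],s["qpos"])
E
```

```text
11.1583 [ 0.48260153 -0.25475866  0.13127385] 107.9321627630877
False 11.85 [ 0.48146366 -0.25413971  0.07627672] 108.03776226067944
12.2083 [ 0.48172979 -0.25416984  0.07707412] 108.04667471369955 [-1.01871114  0.87549432  6.1913533 ] [0.09867774 0.34972358 0.02584126] 0.05986965371574464
13.9417 [ 0.60976189 -0.10786709  0.25931572] 142.22386011102526 [ 0.469306    0.57084058 -1.03071134] [ 0.00089281 -0.01633558 -0.03202916] 0.059678109467513236 [-0.14108066  0.43937265  0.28677905  1.75397877 -0.14500587  0.97062425
  1.11369989]
```

View pics/c3.png

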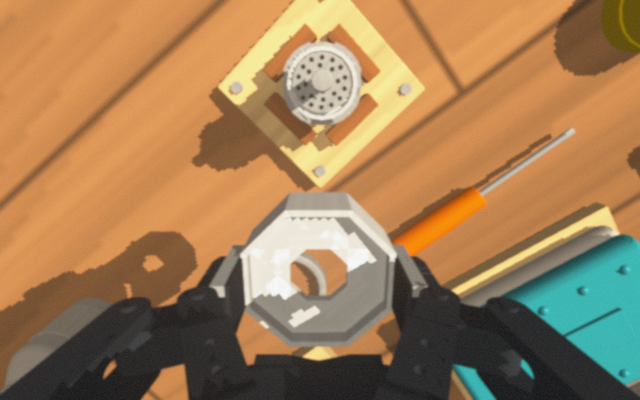

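The ring is held squarely at (320,270), and the seated disk in the canister is at (322,83). I'll measure both in this view so the camera bias cancels.

```bash
python3 - <<'E'
from meas import *
c,s=pickle.load(open("c3.pkl","rb")); d=np.load("c3.npy"); t=s["tcp_pos"]
r0,c0=30,268; roi=(slice(30,140),slice(268,378)); W=cloud(c,d,roi); h=W[...,2]
sd=cv2.medianBlur((h*1000).astype(np.float32),3)
q=edge_pts((sd>102.5)&(sd<113),c,0); P=np.array([onz(c,(u+c0,v+r0),.106)[:2] for u,v in q])
x,_=circ(P); rr=np.hypot(*(P-x[:2]).T); x,sg=circ(P[rr>.0245]); print("flange",x,sg)
C=x[:2]; Pf=W[(h>.1025)&(h<.112)][:,:2]-C; a=np.arctan2(Pf[:,1],Pf[:,0]); r=np.hypot(*Pf.T); a=a[(r>.0225)&(r<.0265)]
print("notch",np.degrees((np.angle(np.mean(np.exp(4j*a)))/4+np.pi/4)%(np.pi/2)))
r0,c0=180,225; roi=(slice(180,350),slice(225,415)); W=cloud(c,d,roi); h=W[...,2]
print(np.histogram(h,bins=np.arange(.17,.25,.003)))
rr=np.hypot(W[...,0]-t[0],W[...,1]-t[1])
m=(h>.19)&(h<.215)&(rr<.0295); print("web z",np.median(h[(h>.19)&(h<.205)&(rr<.024)]))
m=((rr<.022)&(h>.19)&(h<.21)); 
hole=((h<.15)&(rr<.018)).astype(np.uint8); q=edge_pts(cv2.morphologyEx(hole,cv2.MORPH_CLOSE,np.ones((3,3))),c,0); zt=np.median(h[m])
Q=np.array([onz(c,(u+c0,v+r0),zt)[:2] for u,v in q]); x,sg=circ(Q); print("hole",x,sg,(x[:2]-t[:2])*1000)
top=(h>zt+.003)&(h<zt+.012); top=top.astype(np.uint8); print("top z",np.median(h[top>0]))
cv2.imwrite("pics/r3d.png",cv2.resize((np.clip((h-.17)/.05,0,1)*255).astype(np.uint8),None,fx=3,fy=3,interpolation=cv2.INTER_NEAREST))
E
```

```text
flange [ 0.54742574 -0.05704631  0.02534045] 0.00022102824252590077
notch 52.03127043978514
(array([   0,    0,    0,    1,  155,  200,  216,  231,  256,  428, 6992,
       5162, 2760, 1313,  324,  311,  330,  332,  334,  425,  196,    2,
          0,    0,    3,    7]), array([0.17 , 0.173, 0.176, 0.179, 0.182, 0.185, 0.188, 0.191, 0.194,
       0.197, 0.2  , 0.203, 0.206, 0.209, 0.212, 0.215, 0.218, 0.221,
       0.224, 0.227, 0.23 , 0.233, 0.236, 0.239, 0.242, 0.245, 0.248]))
web z 0.20280368053929898
hole [ 0.57818882 -0.08366566  0.00397208] 0.0014203095489660768 [-31.57306601  24.20142907]
top z 0.2087156565989673
```

View pics/r3d.png

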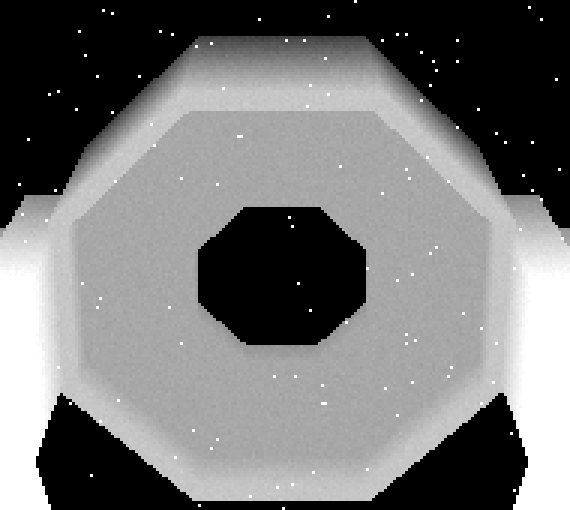

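```bash
python3 - <<'E'
from meas import *
c,s=pickle.load(open("c3.pkl","rb")); t=s["tcp_pos"]; _=0
y=np.radians(142.22); tx=np.array([np.cos(y),np.sin(y)]); ty=np.array([np.sin(y),-np.cos(y)])
for n,uv,z in (("near hole",(319,248.8),.2028),("far hole bottom",(319,295),.1988),("L",(291,272),.2028),("R",(347,272),.2028),("top outer near edge in",(319,216.5),.2028),("rim near outer, top",(319,208.5),.2088),("rim far outer",(319,346.5),.2088)):
    P=onz(c,uv,z)[:2]-t[:2]; print(n,np.round([P@tx*1000,P@ty*1000],2))
E
```

```text
near hole [12.29 -0.12]
far hole bottom [-11.63  -0.09]
L [  1.76 -11.78]
R [ 1.78 11.56]
top outer near edge in [26.24 -0.13]
rim near outer, top [31.51 -0.14]
rim far outer [-30.24  -0.09]
```

```bash
python3 - <<'E'
from h import *
X=np.array([.5477,-.0573]); q=quat(np.radians(142.2))
env.movel([*X,.26],0.2,rot=q); env.movel([*X,.192],0.15,rot=q); env.dwell(.15)
s,y=cur(); print(s["time"],s["tcp_pos"],np.degrees(y),s["force"]); e=X-s["tcp_pos"][:2]
r=env.movel([*(X+e),.1740],0.03,rot=q,stop_force=4)
s,y=cur(); print(r,s["time"],s["tcp_pos"],np.degrees(y),s["force"],s["torque"],s["opening"])
E
```

```text
15.2917 [ 0.54862321 -0.05754873  0.19318564] 142.18319691590776 [-0.07050228 -0.1802419  -1.25461138]
True 15.8667 [ 0.54649878 -0.05695169  0.17447072] 142.20563150916206 [-0.29172628 -0.09538254  6.79392693] [0.05133881 0.18649299 0.01046595] 0.05967773364322613
```

The edge is at about 97.4 mm, so the lugs are already through the notches. Now I'll turn clockwise in small steps, keeping the downward force light.

```bash
python3 - <<'E'
from h import *
X=[.5472,-.0571]
s,y=cur(); z=s["tcp_pos"][2]; yaw=142.2
env.dwell(.1); s,_=cur(); print(s["time"],np.round(s["tcp_pos"]*1e3,2),np.round(s["force"],1),np.round(s["torque"],3))
zc=.1742
for i in range(5):
    yaw-=4
    env.movel([*X,zc],0.05,rot=quat(np.radians(yaw)))
    s,y=cur(); f=s["force"]; print(round(s["time"],2),yaw,round(np.degrees(y),1),round(zc*1e3,2),np.round(s["tcp_pos"]*1e3,2),np.round(f,1),np.round(s["torque"],3))
    if abs(s["torque"][2])>.2 or abs(f[2])>20: break
    if f[2]<5: zc-=.0003
E
```

```text
15.9667 [546.48 -56.99 174.46] [-0.7 -0.1  5.6] [0.122 0.116 0.016]
16.22 138.2 138.3 174.2 [547.58 -57.08 174.44] [0.2 0.3 5. ] [ 0.008  0.084 -0.077]
16.47 134.2 134.4 174.2 [547.52 -57.14 174.35] [-0.4  0.4  3.7] [-0.056 -0.027 -0.058]
16.72 130.2 130.4 173.9 [547.43 -57.11 173.97] [1.6 0.6 3.8] [ 0.001 -0.133 -0.087]
16.97 126.19999999999999 126.4 173.6 [547.23 -57.17 173.61] [0.7 0.4 4. ] [-0.009 -0.084 -0.094]
17.22 122.19999999999999 122.4 173.3 [547.15 -57.12 173.28] [0.5 0.1 3.4] [-0.062 -0.079 -0.077]
```

```bash
python3 - <<'E'
from h import *
X=[.5472,-.0571]
yaw=122.2; zc=.1730
for i in range(14):
    st=4 if zc>.1718 else 2.5
    yaw-=st
    env.movel([*X,zc],0.05,rot=quat(np.radians(yaw)))
    s,y=cur(); f=s["force"]; print(round(s["time"],2),round(yaw,1),round(np.degrees(y),1),round(zc*1e3,2),np.round(s["tcp_pos"]*1e3,2),np.round(f,1),np.round(s["torque"],3))
    if abs(s["torque"][2])>.19 or abs(f[2])>20: break
    if f[2]<6: zc-=.0000833*st
E
```

```text
17.47 118.2 118.4 173.0 [547.12 -57.12 172.96] [-0.9  0.1  3.9] [-0.029  0.053 -0.06 ]
17.72 114.2 114.4 172.67 [547.09 -57.08 172.59] [-0.5  0.9  2.6] [ 0.026  0.094 -0.013]
17.97 110.2 110.4 172.33 [547.14 -57.13 172.26] [-0.1 -0.2  2.8] [-0.03  -0.006 -0.053]
18.22 106.2 106.4 172.0 [547.17 -57.13 171.93] [ 0.6 -0.1  1.7] [ 0.02   0.038 -0.037]
18.47 103.7 103.8 171.67 [547.2  -57.09 171.67] [-0.6 -0.2  2.1] [0.006 0.077 0.002]
18.72 101.2 101.3 171.46 [547.17 -57.07 171.44] [-0.1  0.8  3.1] [ 0.083  0.035 -0.027]
18.97 98.7 98.8 171.25 [547.21 -57.08 171.23] [ 0.4 -0.1  3.1] [ 0.043  0.012 -0.034]
19.22 96.2 96.3 171.04 [547.21 -57.18 171.06] [-0.6  0.2  2.6] [ 0.052  0.053 -0.044]
19.47 93.7 93.8 170.83 [547.35 -57.16 171.05] [-0.3  0.3  4.4] [ 0.037  0.099 -0.066]
19.72 91.2 91.2 170.63 [547.45 -57.21 171.02] [-1.5  0.5  7.3] [ 0.008  0.26  -0.052]
19.97 88.7 88.7 170.63 [547.48 -57.23 171.01] [ 0.2 -0.4  6.7] [-0.009  0.18  -0.123]
20.22 86.2 86.2 170.63 [547.53 -57.23 171.  ] [-0.6 -0.5  5.9] [ 0.017  0.155 -0.05 ]
20.47 83.7 83.7 170.42 [547.6  -57.24 171.  ] [-1.8  0.3  7.6] [0.032 0.259 0.002]
20.72 81.2 81.2 170.42 [547.65 -57.24 170.97] [-1.5  0.7  8.1] [-0.003  0.265 -0.034]
```

```bash
python3 - <<'E'
from h import *
X=[.5472,-.0571]
s,_=cur(); print(s["opening"],s["qpos"][6])
p,d=camera("wrist"); cv2.imwrite("pics/t1.png",p)
yaw=81.2; zc=.1708
for i in range(6):
    yaw-=2
    env.movel([*X,zc],0.05,rot=quat(np.radians(yaw)))
    s,y=cur(); f=s["force"]; print(round(s["time"],2),round(yaw,1),round(np.degrees(y),1),np.round(s["tcp_pos"]*1e3,2),np.round(f,1),np.round(s["torque"],3),round(s["opening"]*1e3,2))
    if abs(s["torque"][2])>.18 or abs(f[2])>20: break
E
```

```text
0.05959079230187515 0.16649354660472407
21.02 79.2 79.3 [547.59 -57.23 170.98] [ 0.6 -0.2  3.5] [-0.197 -0.151  0.513] 59.69
```

View pics/t1.png

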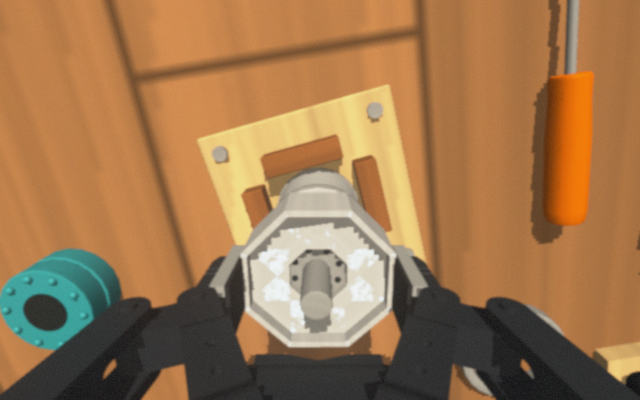

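```bash
python3 - <<'E'
from h import *
X=[.5476,-.0572]
def pr(): 
    s,y=cur(); print(round(s["time"],2),round(np.degrees(y),2),np.round(s["tcp_pos"]*1e3,2),np.round(s["force"],1),np.round(s["torque"],3),round(s["opening"]*1e3,2)); return s
pr(); env.dwell(.2); s=pr()
yaw=79.2
for i in range(4):
    if abs(s["torque"][2])<.28: break
    yaw+=.3
    env.movel([*X,.1709],0.05,rot=quat(np.radians(yaw))); env.dwell(.1); s=pr()
E
```

```text
21.02 79.32 [547.59 -57.23 170.98] [ 0.6 -0.2  3.5] [-0.197 -0.151  0.513] 59.69
21.22 79.25 [547.6  -57.25 170.97] [ 1.6 -1.5  3. ] [-0.237 -0.289  0.64 ] 59.79
21.57 79.49 [547.67 -57.24 170.99] [ 1.7 -0.3  5.1] [-0.17  -0.203  0.309] 59.61
21.92 79.76 [547.66 -57.27 170.98] [ 0.9 -0.7  5.1] [-0.123 -0.156  0.018] 59.48
```

Turning 2° past first contact raised the torque to 0.64 N m briefly, so I backed off. I'll set about 0.25 N m and release.

```bash
python3 - <<'E'
from h import *
import pickle
X=[.5476,-.0572]
def pr(): 
    s,y=cur(); print(round(s["time"],2),round(np.degrees(y),2),np.round(s["tcp_pos"]*1e3,2),np.round(s["force"],1),np.round(s["torque"],3),round(s["opening"]*1e3,2)); return s
yaw=79.8; s=pr()
while yaw>79.3:
    yaw-=.1
    env.movel([*X,.1711],0.05,rot=quat(np.radians(yaw))); env.dwell(.1); s=pr()
    if s["torque"][2]>.215: break
env.grip(.085); pr()
env.movel([*X,.28],0.2); env.dwell(.1)
c=calibration("wrist"); s,y=cur(); p,d=camera("wrist"); cv2.imwrite("pics/f1.png",p); np.save("f1.npy",d); pickle.dump((c,s),open("f1.pkl","wb")); pr()
E
```

```text
21.92 79.76 [547.66 -57.27 170.98] [ 0.9 -0.7  5.1] [-0.123 -0.156  0.018] 59.48
22.27 79.7 [547.67 -57.23 170.99] [ 2.9 -0.1  1.3] [-0.24  -0.47   0.073] 60.08
22.62 79.6 [547.65 -57.24 171.01] [ 3.5 -1.7  0.2] [-0.32  -0.659  0.144] 59.63
22.97 79.51 [547.67 -57.22 171.01] [ 3.3 -2.  -2.3] [-0.38  -0.751  0.334] 59.79
23.34 79.49 [547.14 -57.06 170.98] [ 0.5 -0.9  0.2] [0.034 0.033 0.027] 85.06
24.18 79.5 [546.76 -57.05 278.44] [-0.3 -0.  -0.3] [ 0.011  0.001 -0.051] 85.06
```

View pics/f1.png

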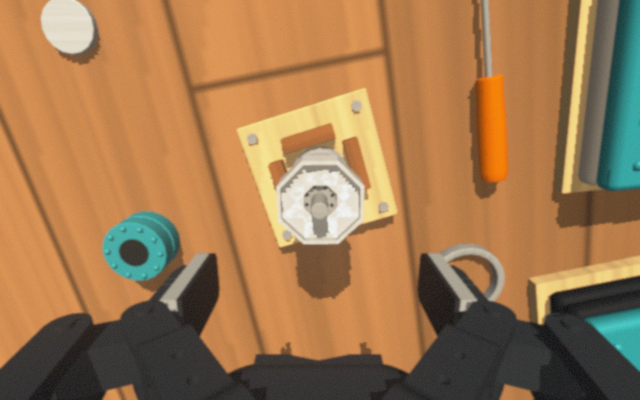

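The ring is on, with the stem centred in its hole at (320,200). I'll check its heights, level and angle.

```bash
python3 - <<'E'
from meas import *
c,s=pickle.load(open("f1.pkl","rb")); d=np.load("f1.npy")
r0,c0=140,265; roi=(slice(140,255),slice(265,375)); W=cloud(c,d,roi); h=W[...,2]
C=np.array([.5474,-.0571]); r=np.hypot(*(W[...,:2]-C).transpose(2,0,1))
m=(r>.014)&(r<.024)&(h>.105)&(h<.125); P=W[m]; print("web top z",np.median(h[m]),"expect .114; tilt",np.degrees(np.linalg.lstsq(np.c_[P[:,:2]-C,np.ones(len(P))],P[:,2],rcond=None)[0][:2]))
m=(h>.130)&(h<.142); print("stem top",np.median(h[m]),(W[m].min(0)+W[m].max(0))/2)
m=((h>.1165)&(h<.126)&(r<.036)).astype(np.uint8); print("ring top",np.median(h[m>0]))
q=edge_pts(cv2.morphologyEx(m,cv2.MORPH_CLOSE,np.ones((3,3))),c,0); Q=np.array([onz(c,(u+c0,v+r0),.1205)[:2] for u,v in q])
def fit(x):
    a=np.arctan2(Q[:,1]-x[1],Q[:,0]-x[0])-x[2]; a=(a+np.pi/8)%(np.pi/4)-np.pi/8
    return np.hypot(Q[:,0]-x[0],Q[:,1]-x[1])*np.cos(a)-x[3]
b=min((least_squares(fit,[*Q.mean(0),t,.0305],x_scale=[.01,.01,.1,.01],loss='soft_l1',f_scale=.0005) for t in np.radians([0,10,20,30,40])),key=lambda r:r.cost)
print("ring",b.x,np.degrees(b.x[2])%45,"expect",79.5%45, np.std(fit(b.x)))
E
```

```text
web top z 0.11452702881180214 expect .114; tilt [0.00376092 0.00207002]
stem top 0.13624305408218393 [ 0.54688388 -0.05709959  0.13416742]
ring top 0.12031065469119455
ring [ 0.5475824  -0.05705903  0.60970504  0.03039955] 34.933525510047964 expect 34.5 0.0002217957774955523
```

```bash
python3 - <<'E'
from h import *
job.job_done(); print(env.get_state()["time"])
E
```

```text
the job is handed in; nothing more can be done
the job is handed in; nothing more can be done
```

The disk is seated in the canister and the clamp ring is screwed down snug on it. I handed the job in at about 24 s of the allowed 72 s, with the gripper clear of everything.

**Disk:** I gripped it by its stem, lowered it at a 5 N stop force and let go once it was home. Depth then showed its top 2.2 mm above the rim (nominal 2 mm) and level.

**Ring:** The lugs went straight through the notches, with the edge at about 97.4 mm. I then turned it about 63° clockwise.

**Last checks on the ring after release:**

| Check | Measured | Expected |
|---|---|---|
| Top of web | 114.5 mm (camera reads about 0.5 mm high) | 114 mm |
| Tilt | none measurable | level |
| Angle | 34.9° | 34.5° (gripper angle at release) |
| Position | centred on the canister, with the stem inside its hole | same |

**Too much torque:** The ring met its stop abruptly, and the torque reached 0.64 N m for a moment, above the 0.2 to 0.3 N m asked for. I backed off at once to about zero and tightened it again to about 0.33 N m, which is still slightly over. That means the ring was pressed briefly harder than intended, but the pictures show nothing moved or tilted.

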